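# Release the test jig's lid by feel

## Robot

A 7-joint arm with a two-finger parallel gripper is mounted at the origin on the work surface. World frame = base frame: x ahead of the robot, y to its left, z up, the work surface at z = 0. Lengths are in m, angles in rad, forces in N, time in s.
With the tool pointing down it reaches from about 0.35 to 0.9 m from the base axis. Payload 8.1 kg.
Tool frame: the origin (TCP) lies midway between the tips of the shut fingers; the grasp point (between the pads) lies arm.grasp_offset behind it (arm.grasp_offset is the distance from the TCP to the grasp point, in m); z points along the fingers, y is the line along which they close (so a half turn about z gives the same grasp; the last joint's range is limited). The gripper opens to 92 mm and grips with 3 to 60 N. Pads are 19 mm wide; open, the fingers measure 130 mm over their backs; the gripper's body (75 mm by 190 mm) begins 47 mm behind the grasp point.
Start: joints at [-0.103, 0.434, 0.025, 1.573, -0.012, 1.134, -0.075], TCP at [0.625, -0, 0.227] pointing down, gripper open.
Joint ranges: [-2.62, 2.62], [-0.44, 2.09], [-1.27, 1.32], [0.08, 2.57], [-1.32, 4.46], [0.12, 2], [-2.74, 2.74]. Speed limits (rad/s): [2.22, 2.22, 3.01, 3.01, 3.14, 3.14, 3.14].

## Interface

Orientations are given as a rotation vector (axis times angle).
In Python, from cell import observe, imaging, arm gives the robot as it stands.
- The arm moves only by the tool apply_moves, never from a script. Its argument "commands" is a list of rows, each a list of 5 numbers: the opening in per cent of the stroke, from 0 (shut) to 100 (fully open), then the shift along the world's x, y, z in units of 0.06 m (1.0 is 0.06 m), then the turn about the world's z in units of 0.5 rad (1.0 is 0.5 rad). A call has 1 to 12 rows; each row shifts and turns the commanded pose from where the row before left it; what a row does not reach is not made up. A row lasts 1/8 s, in which the tool goes at most 62.5 mm and 10.7 degrees, less where a joint would pass 70% of its speed; a pose out of reach is approached as far as the arm can. A call with a number of a shift or a turn outside -1 to 1 is refused whole. A call with a gripper value outside its range is refused whole. The fingers move at their own pace and stop on an object; "newtons" is the grip in N (left out, the last holds). Time passes only in rows, so rows that do not move let the fingers close. It gives the time, the measured TCP pose, the force, the opening and the grip force at its end, in the units of the state.
- observe(): the state, without advancing time (a new reading comes with each control period).
- imaging.get_image(name): name is "scene" or "side" or "wrist"; returns (picture, depth): 480x640x3 uint8, red, green, blue; 480x640 float32, m along the optical axis (not along the pixel's ray), 0 where there is no reading.
- imaging.camera_params(name): a dict with "camera_matrix" (3x3 intrinsics, pixels), "origin" and "rotation" of the camera in the world; the wrist camera has in their place "tool_from_camera" (4x4, takes a point from camera to tool coordinates, whose origin is the TCP and whose axes are the flange's). Camera axes: x right, y up, looking along -z (the intrinsics and any distortion apply to the point x, -y, -z); pixel columns grow to the right and rows downward; lengths in m; the calibration is good to about 2 mm. A picture is of the moment at which its call begins: read the wrist's pose just before it. camera_params takes no time and is no camera call.
- arm.sign_off(): hands the job in; it is judged then, once.
The state is a dict: "clock": time; "joints": joint angles; "dq": joint speeds; "joint_efforts": joint torques, N m; "position": TCP position; "ee_rot": TCP orientation; "force": force on the tool from outside, world axes, zero at the start; "ft_torque": the same for the moment, N m; "width": opening from 0.0 (shut) to 1.0 (fully open); "gripper_force": force on a finger pad.
Only numpy, scipy, OpenCV 4.12 (cv2) and the standard library are available. Lean on these libraries where they do the work, as an engineer would, in place of code of your own. Each camera call takes 0.05 s, during which the arm holds its last target. There are 200 camera calls.

## Task

Free the clear lid of the circuit-board test jig: put a fingertip on the yellow-marked end of the black rail along the jig's front edge, slide it lightly along the top of the rail until you feel the thumb notch, and press the key inside the notch all the way down so that it stays down and the lid comes ajar. Then take the hand clear. Do not touch the lid itself, do not bear down hard on anything, and leave the jar, screwdriver and stamp where they are.

Things in the scene. Friction and masses are not known exactly. Their poses are not given: they have to be found in the camera images.
- jig: Grey circuit-board test jig fixed to the bench, 240 x 400 x 50 mm (x, y, z). Origin: centre of its underside; z up, x towards the back (away from the robot), y along the front rail towards its yellow end. A rigid black rail runs along y at x = -95 mm, y = -190 to +190 mm; the bare deck before and behind it (back to x = -40 mm) is 50 mm above the bench.
- rail_mid (a point): Middle of the rail's flat top, 76 mm above the bench, 26 mm above the deck; the rail is 20 mm thick; axes as the jig. Somewhere in the rail, centred anywhere within 55 mm of here along y, is the thumb notch: a gap 36 mm long in y, open to front and back, with the black key 10 mm below the rail's top. No reading gives its place. Rail seams of under 0.5 mm lie 80 to 190 mm from here.
- yellow_end (a point): On the rail's top, middle of its yellow-painted last 50 mm, 165 mm from the rail's middle along the jig's +y, 76 mm above the bench.
- release_key (a joint): Travel of the black release key in the notch (33 x 18 mm top): 0 = up (start), 0.008 m = fully down, its top then 18 mm below the rail's top. Moves straight down, takes 5 to 8 N, has no return spring and stays where it is left. Each millimetre raises the lid by 0.02 rad.
- lid: Clear lid with blue front strip, 150 (x) x 240 (y) x 5 mm, not to be touched. Origin: on its hinge at the back, 110 mm behind the jig's origin, 62 mm above the bench; it ends 55 mm behind the rail's centre line. Level when shut, tilts up 0.16 rad (front edge 24 mm up) when the key is fully down. A blue knob, 18 mm wide and tall, stands 85 mm behind the rail's centre line.
- jar: Bystander: closed sample jar, 56 mm wide and 85 mm tall, standing on the bench beside the yellow-marked end of the jig. Origin: centre of its underside.
- screwdriver: Bystander: screwdriver with a red handle lying on the bench beside the other end of the jig. Lies along its own x axis, handle to -x, 200 mm long and at most 26 mm thick. Origin: under its middle.
- stamp: Bystander: small wooden hand stamp, 38 mm wide and 60 mm tall, standing on the bench between robot and jig, in front of the rail. Origin: centre of its underside.

How it is judged:
On the way, in this order (a step that is already met when the one before it is completed fails the run):
1. a fingertip touches the rail at its yellow-marked end (contact force between the fingers and jig above 0.3 N and y of the grasp point in the frame of jig above 0.13 m and value of joint release_key below 0.002 m), for 0.05 s.
2. still touching the rail, the fingertip has slid off the yellow mark towards the middle (contact force between the fingers and jig above 0.3 N and y of the grasp point in the frame of jig between 0.08 and 0.128 m), for 0.05 s.
3. the key in the notch is pressed fully down and the lid comes ajar (value of joint release_key above 0.0065 m and angle between lid's own z axis and vertical above 0.11 rad), for 0.2 s.
At the end, for the whole second after the job is handed in: The release key is down by more than 6.5 mm of its 8 mm and stays down, the lid rests ajar (tilted by more than 0.11 rad), and jar, screwdriver and stamp are within 20 mm of where they stood, at rest (all of step 3 and angular speed of lid below 0.1 rad/s and distance of each of jar, screwdriver, stamp from where it was at the start of the episode below 0.02 m and linear speed of each of jar, screwdriver, stamp below 0.05 m/s); the robot touches nothing.
It fails at once if the robot touches the lid (more than 2 N) (contact force between any of the fingers, the arm and lid above 2 N).
It fails at once if the robot presses the fingers hard on anything, such as jig, rail or key (more than 40 N) (contact force between the fingers and anything else above 40 N).
It fails at once if the jar, screwdriver or stamp is moved by more than 20 mm or lifted (distance of any of jar, screwdriver, stamp from where it was at the start of the episode above 0.02 m).
It also fails if it takes over 58 s, if anything falls off the work surface, if the arm or the gripper's body presses on something with over 40 N, if the wrist force passes 120 N, or if a joint passes its speed limit or range.

## Working session

There is one attempt and no reset: what is moved stays moved. The work goes in short steps, Python scripts to look and compute and a tool call to move; the robot and the scene stay as the last step left them, time stands still between calls to the robot, and variables do not carry over. Pictures are saved under pics/ and viewed, at most 10 in all, crops included, and the job is handed in when it is done.

Besides the shell and the picture viewer there is one more tool, called after "Emit:" as a command line: name --pt "numbers of a row" for each row, then --argument value for the rest. apply_moves: Moves the arm, as the interface text tells. Its arguments: {"type":"object","properties":{"commands":{"type":"array"},"newtons":{"type":"number"}},"required":["commands"]}

```bash
ls; mkdir -p pics; cat > h.py <<'E'
import numpy as np, cv2
from cell import observe, imaging, arm
from scipy.spatial.transform import Rotation as R
def world(name, st=None):
    """returns picture, HxWx3 world points"""
    st=observe(); im,d=imaging.get_image(name); p=imaging.camera_params(name)
    K=np.array(p["camera_matrix"]); 
    v,u=np.mgrid[0:480,0:640].astype(float)
    P=np.stack([(u-K[0,2])/K[0,0]*d,-(v-K[1,2])/K[1,1]*d,-d],-1)
    if name=="wrist":
        T=np.array(p["tool_from_camera"]); P=P@T[:3,:3].T+T[:3,3]
        W=P@R.from_rotvec(st["ee_rot"]).as_matrix().T+st["position"]
    else: 
        W=P@np.array(p["rotation"]).T+np.array(p["origin"])
    W[d==0]=np.nan
    return im,W
def save(im,n): cv2.imwrite("pics/"+n,im[:,:,::-1])
E
python3 - <<'E'
from h import *
s=observe(); print(s, arm.grasp_offset)
p=imaging.camera_params("scene"); print(p)
im,W=world("scene"); save(im,"s1.png"); np.save("W1.npy",W); np.save("I1.npy",im)
E
```

```text
pics
{'clock': 0.0, 'joints': array([-0.1026157 ,  0.43518742,  0.02497708,  1.57411354, -0.01163351,
        1.13398623, -0.07505836]), 'dq': array([-8.40806646e-06,  1.43507915e-03,  4.75213142e-04,  1.86489873e-03,
        2.55323626e-04,  2.60346490e-04, -1.32962549e-03]), 'joint_efforts': array([ 3.89017032e-04, -6.67853522e+01,  9.84863900e-01, -3.14464223e+01,
       -6.05165795e-02,  4.27553023e-02,  1.12382318e-04]), 'position': array([ 6.24483385e-01, -3.91893873e-05,  2.25960738e-01]), 'ee_rot': array([-2.22075820e+00, -2.22069030e+00,  1.83975616e-03]), 'force': array([ 0.8966855 , -0.31231801,  0.30168654]), 'ft_torque': array([ 0.01386814,  0.03591793, -0.07319786]), 'gripper_force': 0.0, 'width': 0.9989266375737418} 0.0188
{'camera_matrix': array([[620.80634148,   0.        , 321.35147029],
       [  0.        , 620.80634148, 231.82404125],
       [  0.        ,   0.        ,   1.        ]]), 'origin': array([1.17831353, 0.44055889, 0.85223103]), 'rotation': array([0.43571169, 0.7923531 , 2.05283578])}Traceback (most recent call last):
  File "<stdin>", line 4, in <module>
  File "h.py", line 14, in world
    W=P@np.array(p["rotation"]).T+np.array(p["origin"])
      ~~~~~~~~~~~~~~~~~~~~~~~~~~~^~~~~~~~~~~~~~~~~~~~~~
ValueError: operands could not be broadcast together with shapes (480,640) (3,)
```

```bash
sed -i 's/np.array(p\["rotation"\]).T/R.from_rotvec(p["rotation"]).as_matrix().T/' h.py
python3 - <<'E'
from h import *
im,W=world("scene"); save(im,"s1.png"); np.save("W1.npy",W); np.save("I1.npy",im)
hsv=cv2.cvtColor(im,cv2.COLOR_RGB2HSV)
def blob(n,m):
    m=m&np.isfinite(W[...,0])
    p=W[m]; v,u=np.nonzero(m); print(n,m.sum(),np.median(p,0).round(4),np.percentile(p,2,0).round(3),np.percentile(p,98,0).round(3),u.mean(),v.mean())
h,s,v=[hsv[...,i] for i in range(3)]
blob("yellow",(h>20)&(h<35)&(s>150)&(v>100))
blob("blue",(h>95)&(h<130)&(s>120)&(v>60))
blob("red",((h<6)|(h>174))&(s>150)&(v>60))
z=W[...,2]
blob("dark z .07-.082",(v<60)&(z>.068)&(z<.084))
blob("bench check",np.abs(z)<.01)
E
```

```text
yellow 345 [0.5733 0.1936 0.075 ] [0.559 0.169 0.071] [0.586 0.218 0.078] 399.2927536231884 266.5304347826087
blue 1394 [0.6088 0.3083 0.0821] [-0.078 -1.925 -0.39 ] [0.634 0.343 0.086] 379.9878048780488 269.3809182209469
red 22 [ 0.5284 -0.1042  0.1793] [ 0.359 -0.234  0.021] [0.686 0.022 0.334] 266.95454545454544 134.45454545454547
dark z .07-.082 2135 [0.5237 0.0587 0.0739] [ 0.019 -0.112  0.068] [0.742 0.165 0.082] 355.73957845433256 199.32037470725996
bench check 215715 [ 0.5397  0.1013 -0.0007] [-0.21  -0.852 -0.005] [0.939 0.561 0.003] 336.72661613703264 248.35489418909208
```

View pics/s1.png

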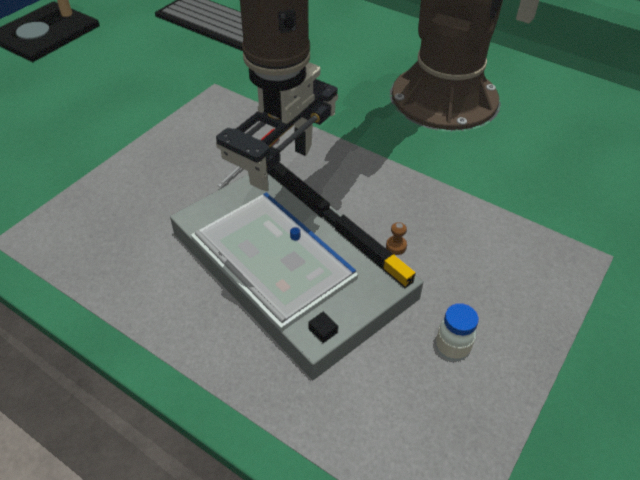

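The scene view shows the jig with its yellow rail end at about (399,268). The rail runs up-left to about (275,170), with what looks like a dip near (334,213). The stamp is at (397,238), the jar at (458,330), and the screwdriver lies behind the gripper. Next I fit the rail line.

```bash
cat > fit.py <<'E'
from h import *
W=np.load("W1.npy"); im=np.load("I1.npy"); hsv=cv2.cvtColor(im,cv2.COLOR_RGB2HSV)
h,s,v=[hsv[...,i] for i in range(3)]; vv,uu=np.mgrid[0:480,0:640]
z=W[...,2]
# rail top region: line strip from (275,170) to (412,275)
m=(vv>160)&(vv<285)&(uu>265)&(uu<416)&(z>.071)&(z<.082)&((v<70)|((h>20)&(h<35)&(s>150)))
d=np.abs((vv-170)-(275-170)/(408-270)*(uu-272)); m&=d<25
p=W[m][:,:2]; vx,vy,x0,y0=cv2.fitLine(p.astype(np.float32),cv2.DIST_HUBER,0,.01,.01).ravel()
t=np.array([vx,vy]); t*=np.sign(t[1]); n=np.array([t[1],-t[0]])
a=(p-[x0,y0])@t; b=(p-[x0,y0])@n
print(len(p),"dir",t,"yaw of jig y from world y",np.degrees(np.arctan2(-t[0],t[1])),"c",x0,y0,"a",np.percentile(a,[1,99]),"b",np.percentile(b,[2,50,98]))
ymark=(h>20)&(h<35)&(s>150)&(v>100)&(z>.072)&(uu<420)&(uu>380)
q=W[ymark][:,:2]; print("yellow a",np.percentile((q-[x0,y0])@t,[2,50,98]),"b",np.percentile((q-[x0,y0])@n,[2,50,98]),len(q))
# height profile along the rail
r=W[...,:2]-[x0,y0]; A=r@t; B=r@n
for k in np.arange(-.26,.2,.01):
    mm=(np.abs(B)<.006)&(np.abs(A-k)<.005)&(z<.12)&(z>.03)
    if mm.sum()>3: print(round(k,3),mm.sum(),np.percentile(z[mm],[10,50,90]).round(4))
# bystanders
for nme,(u0,u1,v0,v1) in dict(stamp=(385,410,220,255),jar=(436,482,303,358)).items():
    P=W[v0:v1,u0:u1].reshape(-1,3); P=P[P[:,2]>.012]; P=P if nme=="jar" else P[(P[:,2]>.03)]
    print(nme,np.median(P,0).round(3),np.percentile(P,98,0).round(3),np.percentile(P,2,0).round(3))
E
python3 fit.py
```

```text
1606 dir [0.25926432 0.9658064 ] yaw of jig y from world y -15.026414 c 0.5390034 0.066890806 a [-0.190876    0.15517985] b [-0.01072243  0.0002065   0.00947657]
yellow a [0.10593799 0.13139217 0.15558956] b [-0.01121727 -0.00025118  0.00940816] 322
-0.19 23 [0.0721 0.0743 0.0763]
-0.18 18 [0.0727 0.0748 0.0761]
-0.17 29 [0.0718 0.0745 0.0763]
-0.16 19 [0.073  0.0746 0.0759]
-0.15 24 [0.073  0.0748 0.0761]
-0.14 25 [0.0734 0.0747 0.0757]
-0.13 24 [0.0727 0.0742 0.0761]
-0.12 23 [0.0724 0.0744 0.0758]
-0.11 25 [0.072  0.0742 0.0762]
-0.1 22 [0.073  0.0742 0.0756]
-0.09 30 [0.0727 0.0746 0.076 ]
-0.08 30 [0.0719 0.0741 0.0761]
-0.07 24 [0.0716 0.074  0.0759]
-0.06 28 [0.0725 0.0744 0.0759]
-0.05 48 [0.0636 0.0666 0.0747]
-0.04 31 [0.0539 0.0645 0.0658]
-0.03 38 [0.0534 0.0643 0.0668]
-0.02 13 [0.0634 0.0669 0.0749]
-0.01 28 [0.0726 0.0746 0.0766]
0.0 31 [0.0722 0.0738 0.076 ]
0.01 30 [0.0729 0.0742 0.0761]
0.02 29 [0.0726 0.0741 0.0762]
0.03 32 [0.0721 0.0745 0.076 ]
0.04 32 [0.0722 0.0745 0.0757]
0.05 31 [0.0727 0.0748 0.0767]
0.06 33 [0.0732 0.0752 0.0768]
0.07 29 [0.0733 0.0752 0.0774]
0.08 35 [0.0727 0.0748 0.0771]
0.09 33 [0.073  0.0746 0.0763]
0.1 32 [0.0737 0.0752 0.0769]
0.11 34 [0.0738 0.075  0.0764]
0.12 33 [0.0724 0.0754 0.0772]
0.13 35 [0.0741 0.0751 0.0766]
0.14 36 [0.0738 0.0756 0.0771]
0.15 39 [0.0633 0.075  0.0761]
0.16 81 [0.0472 0.0508 0.0717]
0.17 22 [0.0326 0.0402 0.0459]
stamp [0.486 0.147 0.054] [0.561 0.168 0.077] [0.469 0.131 0.032]
jar [0.626 0.324 0.068] [0.639 0.348 0.086] [0.591 0.297 0.015]
```

Emit:
apply_moves --pt "0 -0.17 0.645 0 -0.262" --pt "0 -0.17 0.645 0 -0.262" --pt "0 -0.17 0.645 0 0" --pt "0 -0.17 0.645 0 0" --pt "0 -0.17 0.645 0 0" --pt "0 0 0 -0.6 0" --pt "0 0 0 -0.6 0" --pt "0 0 0 -0.5 0" --pt "0 0 0 0 0" --pt "0 0 0 0 0" --newtons 10

```text
clock: 1.35
position: [0.5746, 0.1936, 0.1257]
ee_rot: [2.492, 1.912, 0.001]
force: [-0.2, -0.3, -0.2]
width: 0.009
gripper_force: 0.0
```

```bash
cat > st.py <<'E'
from h import *
c=np.array([0.539,0.0669]); t=np.array([.2593,.9658]); n=np.array([t[1],-t[0]])
def show():
    s=observe(); r=s["position"][:2]-c
    print("t",round(s["clock"],2),"p",s["position"].round(4),"jigy",(r@t+.034).round(4),"off",(r@n).round(4),"F",s["force"].round(2),"w",round(s["width"],3), "yaw", np.degrees(np.arctan2(*(R.from_rotvec(s["ee_rot"]).as_matrix()[:2,0]))).round(1))
if __name__=="__main__": show()
E
python3 - <<'E'
from st import *
show()
im,W=world("wrist"); save(im,"w1.png")
E
```

```text
t 1.35 p [0.5746 0.1936 0.1257] jigy 0.1656 off 0.0015 F [-0.2  -0.32 -0.19] w 0.009 yaw 15.0
```

View pics/w1.png

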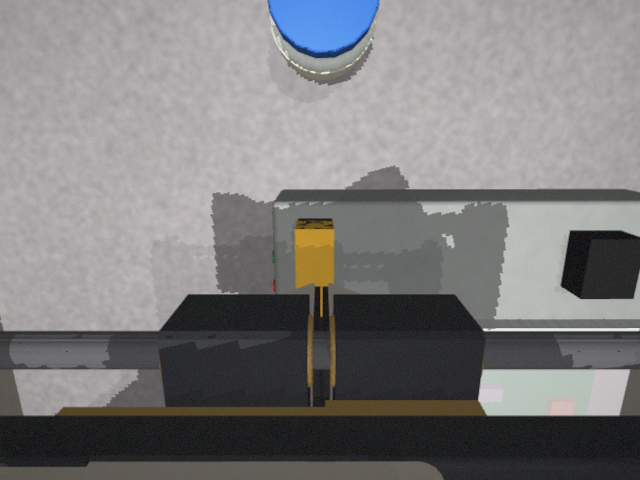

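The wrist view shows the yellow rail end at (315,255), centred under the shut fingers (gap at about x=321). The jar is well ahead at (325,30). I'll descend gently.

Emit:
apply_moves --pt "0 -0.025 0 -0.35 0" --pt "0 0 0 -0.3 0" --pt "0 0 0 -0.05 0" --pt "0 0 0 0 0" --pt "0 0 0 0 0"

```text
clock: 2.02
position: [0.573, 0.1937, 0.0834]
ee_rot: [2.492, 1.912, 0.002]
force: [0.6, 0.1, -0.5]
width: 0.006
gripper_force: 0.0
```

Emit:
apply_moves --pt "0 0 0 -0.03 0" --pt "0 0 0 -0.03 0" --pt "0 0 0 0 0" --pt "0 0 0 0 0"

```text
clock: 2.52
position: [0.5725, 0.1935, 0.0791]
ee_rot: [2.493, 1.912, 0.0]
force: [0.5, 0.1, -0.2]
width: 0.003
gripper_force: 0.0
```

Emit:
apply_moves --pt "0 0 0 -0.03 0" --pt "0 0 0 0 0" --pt "0 0 0 0 0"

```text
clock: 2.9
position: [0.5725, 0.1935, 0.0773]
ee_rot: [2.493, 1.912, -0.0]
force: [0.1, -0.5, 0.0]
width: 0.006
gripper_force: 0.0
```

Emit:
apply_moves --pt "0 0 0 -0.017 0" --pt "0 0 0 0 0" --pt "0 0 0 0 0"

```text
clock: 3.28
position: [0.5726, 0.1935, 0.0764]
ee_rot: [2.493, 1.912, 0.0]
force: [-0.3, -0.6, 2.9]
width: 0.007
gripper_force: 0.9
```

Emit:
apply_moves --pt "0 0 0 -0.012 0" --pt "0 0 0 0 0" --pt "0 0 0 0 0"

```text
clock: 3.65
position: [0.5726, 0.1935, 0.0764]
ee_rot: [2.493, 1.912, 0.001]
force: [-2.7, 0.3, 9.2]
width: 0.004
gripper_force: 4.6
```

Emit:
apply_moves --pt "0 -0.022 -0.081 0 0" --pt "0 -0.022 -0.081 0 0" --pt "0 -0.022 -0.081 0 0" --pt "0 -0.022 -0.081 0 0" --pt "0 0 0 0 0"

```text
clock: 4.28
position: [0.568, 0.1745, 0.0764]
ee_rot: [2.493, 1.912, 0.004]
force: [-1.0, 1.3, 7.3]
width: 0.002
gripper_force: 3.4
```

```bash
python3 st.py
```

```text
t 4.28 p [0.568  0.1745 0.0764] jigy 0.1455 off 0.0001 F [-0.97  1.27  7.3 ] w 0.002 yaw 15.0
```

Emit:
apply_moves --pt "0 -0.022 -0.081 0 0" --pt "0 -0.022 -0.081 0 0" --pt "0 -0.022 -0.081 0 0" --pt "0 -0.022 -0.081 0 0" --pt "0 0 0 0 0"

```text
clock: 4.9
position: [0.5627, 0.155, 0.0764]
ee_rot: [2.492, 1.912, 0.004]
force: [-0.2, 1.3, 7.2]
width: 0.009
gripper_force: 3.4
```

Emit:
apply_moves --pt "0 -0.022 -0.081 0 0" --pt "0 -0.022 -0.081 0 0" --pt "0 -0.022 -0.081 0 0" --pt "0 0 0 0 0"

```text
clock: 5.4
position: [0.5588, 0.1405, 0.0764]
ee_rot: [2.492, 1.912, 0.004]
force: [0.1, 1.1, 7.7]
width: 0.004
gripper_force: 3.5
```

Emit:
apply_moves --pt "0 -0.022 -0.081 0 0" --pt "0 -0.022 -0.081 0 0" --pt "0 -0.022 -0.081 0 0" --pt "0 -0.022 -0.081 0 0" --pt "0 -0.022 -0.081 0 0" --pt "0 -0.022 -0.081 0 0" --pt "0 0 0 0 0"

```text
clock: 6.28
position: [0.5509, 0.1113, 0.0763]
ee_rot: [2.492, 1.912, 0.003]
force: [-0.2, 1.6, 6.9]
width: 0.005
gripper_force: 3.4
```

Emit:
apply_moves --pt "0 -0.022 -0.081 0 0" --pt "0 -0.022 -0.081 0 0" --pt "0 -0.022 -0.081 0 0" --pt "0 -0.022 -0.081 0 0" --pt "0 -0.022 -0.081 0 0" --pt "0 -0.022 -0.081 0 0" --pt "0 0 0 0 0"

```text
clock: 7.15
position: [0.5426, 0.0815, 0.076]
ee_rot: [2.493, 1.911, 0.002]
force: [0.2, 1.9, 6.8]
width: 0.005
gripper_force: 3.5
```

```bash
python3 st.py
```

```text
t 7.15 p [0.5426 0.0815 0.076 ] jigy 0.049 off -0.0003 F [0.21 1.92 6.84] w 0.005 yaw 15.0
```

Now I use finer steps, checking the force as the notch gets close.

Emit:
apply_moves --pt "0 -0.022 -0.081 0 0" --pt "0 -0.022 -0.081 0 0" --pt "0 -0.022 -0.081 0 0" --pt "0 0 0 0 0"

```text
clock: 7.65
position: [0.5386, 0.0669, 0.076]
ee_rot: [2.493, 1.911, 0.002]
force: [1.3, 2.7, 6.8]
width: 0.007
gripper_force: 3.5
```

Emit:
apply_moves --pt "0 -0.022 -0.081 0 0" --pt "0 -0.022 -0.081 0 0" --pt "0 -0.022 -0.081 0 0" --pt "0 0 0 0 0"

```text
clock: 8.15
position: [0.5346, 0.0524, 0.076]
ee_rot: [2.493, 1.912, 0.002]
force: [0.0, 1.7, 7.0]
width: 0.005
gripper_force: 3.5
```

Emit:
apply_moves --pt "0 -0.013 -0.048 0 0" --pt "0 0 0 0 0"

```text
clock: 8.4
position: [0.5339, 0.0498, 0.076]
ee_rot: [2.492, 1.912, 0.002]
force: [0.5, 3.2, 6.0]
width: 0.003
gripper_force: 3.2
```

Emit:
apply_moves --pt "0 -0.013 -0.048 0 0" --pt "0 0 0 0 0"

```text
clock: 8.65
position: [0.5331, 0.047, 0.076]
ee_rot: [2.492, 1.912, 0.002]
force: [0.7, 3.1, 6.3]
width: 0.005
gripper_force: 3.0
```

```bash
python3 st.py
```

```text
t 8.65 p [0.5331 0.047  0.076 ] jigy 0.0132 off -0.0005 F [0.74 3.1  6.31] w 0.005 yaw 15.0
```

Emit:
apply_moves --pt "0 -0.013 -0.048 0 0" --pt "0 0 0 0 0"

```text
clock: 8.9
position: [0.5322, 0.044, 0.0759]
ee_rot: [2.493, 1.912, 0.002]
force: [0.4, 3.0, 6.1]
width: 0.003
gripper_force: 2.9
```

Emit:
apply_moves --pt "0 -0.013 -0.048 0 0" --pt "0 0 0 0 0"

```text
clock: 9.15
position: [0.5312, 0.0408, 0.0757]
ee_rot: [2.493, 1.912, 0.0]
force: [1.2, 2.7, 4.7]
width: 0.007
gripper_force: 2.4
```

Emit:
apply_moves --pt "0 -0.013 -0.048 0 0" --pt "0 0 0 0 0"

```text
clock: 9.4
position: [0.5293, 0.037, 0.075]
ee_rot: [-2.493, -1.911, 0.004]
force: [0.0, 0.7, -0.6]
width: 0.007
gripper_force: 0.0
```

```bash
python3 st.py
```

```text
t 9.4 p [0.5293 0.037  0.075 ] jigy 0.0026 off -0.0016 F [ 0.03  0.67 -0.65] w 0.007 yaw 15.1
```

The force dropped to zero with the finger sinking, so the notch is here, which agrees with the depth profile. I'll centre and go down.

Emit:
apply_moves --pt "0 0.008 -0.072 0 0" --pt "0 0 0 -0.05 0" --pt "0 0 0 -0.05 0" --pt "0 0 0 0 0" --pt "0 0 0 0 0"

```text
clock: 10.02
position: [0.5308, 0.0339, 0.0695]
ee_rot: [-2.492, -1.912, 0.0]
force: [0.0, 0.4, -0.4]
width: 0.002
gripper_force: 0.0
```

```bash
python3 st.py
```

```text
t 10.03 p [0.5308 0.0339 0.0695] jigy 0.0 off 0.0006 F [ 0.05  0.35 -0.4 ] w 0.002 yaw 15.0
```

Emit:
apply_moves --pt "0 0 -0.02 -0.033 0" --pt "0 0 0 -0.033 0" --pt "0 0 0 0 0"

```text
clock: 10.4
position: [0.5308, 0.0325, 0.0656]
ee_rot: [2.493, 1.912, -0.0]
force: [0.1, 0.9, -0.5]
width: 0.005
gripper_force: 0.0
```

Emit:
apply_moves --pt "0 0 0 -0.033 0" --pt "0 0 0 0 0" --pt "0 0 0 0 0"

```text
clock: 10.78
position: [0.5308, 0.0326, 0.0636]
ee_rot: [2.493, 1.912, -0.0]
force: [0.3, -0.4, 1.2]
width: 0.007
gripper_force: 1.0
```

Emit:
apply_moves --pt "0 0 0 -0.033 0" --pt "0 0 0 0 0" --pt "0 0 0 0 0"

```text
clock: 11.15
position: [0.5308, 0.0326, 0.0616]
ee_rot: [2.493, 1.912, -0.0]
force: [0.2, -0.6, 2.1]
width: 0.001
gripper_force: 0.9
```

Emit:
apply_moves --pt "0 0 0 -0.033 0" --pt "0 0 0 0 0" --pt "0 0 0 0 0"

```text
clock: 11.52
position: [0.5308, 0.0326, 0.0596]
ee_rot: [2.493, 1.912, -0.0]
force: [-0.3, -1.1, 1.3]
width: 0.001
gripper_force: 0.9
```

Emit:
apply_moves --pt "0 0 0 -0.02 0" --pt "0 0 0 0 0" --pt "0 0 0 0 0"

```text
clock: 11.9
position: [0.5308, 0.0326, 0.0585]
ee_rot: [2.493, 1.912, 0.0]
force: [-0.5, -0.8, 4.1]
width: 0.005
gripper_force: 1.8
```

Emit:
apply_moves --pt "0 0 0 -0.012 0" --pt "0 0 0 0 0" --pt "0 0 0 0 0"

```text
clock: 12.28
position: [0.5308, 0.0326, 0.0583]
ee_rot: [2.493, 1.912, 0.0]
force: [-2.5, -1.4, 10.2]
width: 0.005
gripper_force: 5.2
```

The key is bottomed: 18.1 mm below the rail-top contact height, with the force rising. I'll lift straight up.

Emit:
apply_moves --pt "0 0 0 0.1 0" --pt "0 0 0 0.4 0" --pt "0 0 0 0.7 0" --pt "0 0 0 0.7 0" --pt "0 0 0 0.7 0" --pt "0 -0.5 0 0.5 0" --pt "0 -0.5 0 0 0" --pt "0 -0.5 0 0 0" --pt "0 0 0 0 0" --pt "0 0 0 0 0"

```text
clock: 13.52
position: [0.4415, 0.0328, 0.2441]
ee_rot: [2.492, 1.912, 0.002]
force: [1.3, -0.3, 1.5]
width: 0.005
gripper_force: 0.0
```

```bash
python3 - <<'E'
from st import *
show()
im,W=world("scene"); save(im[120:400,150:520].repeat(2,0).repeat(2,1),"s2.png")
W1=np.load("W1.npy")
z=W[...,2]; r=W[...,:2]-c; A=r@t+.034; B=r@n
m=(abs(A)<.014)&(abs(B)<.006)&(z<.12)&(z>.03); print("key z",m.sum(),np.percentile(z[m],[10,25,50,75,90]).round(4))
for b in (.06,.1,.15,.19):
    m=(abs(A)<.1)&(abs(B-b)<.004)&(z>.04)&(z<.13); print(b,m.sum(),np.median(z[m]).round(4))
E
```

```text
t 13.53 p [0.4415 0.0328 0.2441] jigy -0.0243 off -0.0853 F [ 1.28 -0.27  1.46] w 0.005 yaw 15.0
key z 65 [0.0545 0.0554 0.0567 0.0577 0.0585]
0.06 447 0.0902
0.1 473 0.0833
0.15 463 0.075
0.19 486 0.0687
```

View pics/s2.png

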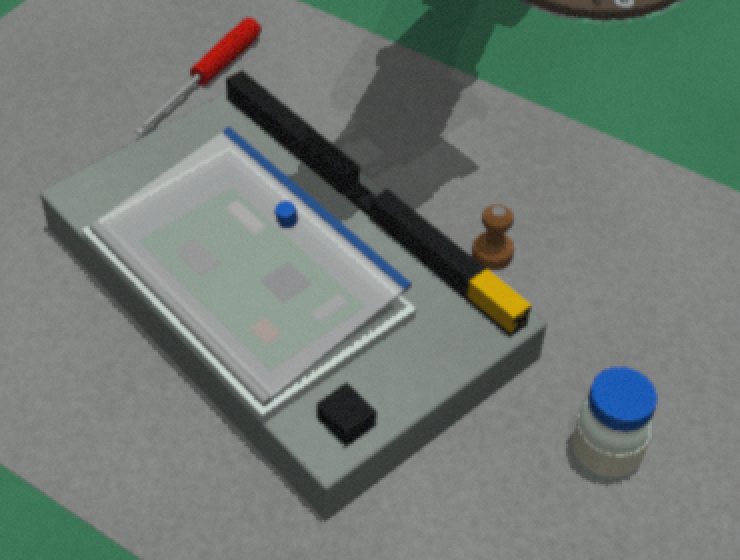

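The lid stands ajar, with a slope of about 0.165 rad. The key is down to 57 mm in the notch at about (365,190), and the jar, stamp and screwdriver are undisturbed. The hand is clear.

```bash
python3 -c "
from cell import arm; print(arm.sign_off())"
```

```text
the job is handed in; nothing more can be done
None
```

The job is handed in: the key is fully down, the lid is ajar at about 0.165 rad, the hand is clear, and the jar, screwdriver and stamp look undisturbed in the final picture; sign-off returned no verdict.

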